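# Line up bronze bushes by size on the stock board

### The arm

A 7-joint arm with a two-finger parallel gripper is mounted at the origin on the work surface. World frame = base frame: x ahead of the robot, y to its left, z up, the work surface at z = 0. Lengths are in m, angles in rad, forces in N, time in s.
With the tool pointing down it reaches from about 0.4 to 0.85 m from the base axis. Payload 4.5 kg.
Tool frame: the origin (TCP) lies midway between the tips of the shut fingers; the grasp point (between the pads) lies 19 mm behind it; z points along the fingers, y is the direction in which the jaws open and shut (so a half turn about z gives the same grasp; the last joint's range is limited). The gripper opens to 88 mm and grips with 3 to 60 N. Pads are 18 mm wide; open, the fingers measure 123 mm over their backs; the gripper's body (75 mm by 187 mm) begins 45 mm behind the grasp point.
Start: joints at [-1.069, 0.689, -0.195, 1.565, 0.157, 0.902, -0.215], TCP at [0.282, 0.558, 0.239] pointing down, gripper open.
Joint ranges: [-3.01, 3.01], [-0.46, 2.08], [-1.47, 1.51], [0.13, 2.56], [-1, 4.14], [0.04, 2.09], [-2.66, 2.66]. Speed limits (rad/s): [2.57, 2.57, 3.14, 3.14, 3.14, 3.14, 3.14].

### API

Orientations are given as a unit quaternion [x, y, z, w].
In Python, from plant import r gives the robot as it stands. The module is installed in compiled form; this text tells all that it offers.
- The arm moves only by the tool carry_out, never from a script. Its argument "commands" is a list of rows, each a list of 6 numbers: the shift along the tool's x, y, z in m, then the turn, a rotation vector about the tool's x, y, z in degrees. In form: [[dx, dy, dz, wx, wy, wz], ...]. A call has 1 to 12 rows; each row is the pose to reach, as a shift and turn from the pose commanded when the call began, along the tool's axes at that moment; what a row does not reach only later rows make up. A row lasts 1/10 s, in which the tool goes at most 50 mm and 8.59 degrees, less where a joint would pass 70% of its speed; a pose out of reach is approached as far as the arm can. A call with a gripper value outside its range is refused whole. "fingers" is the closure in counts, from 0 (fully open) to 255 (shut), set as the call begins (left out, the last holds). The fingers move at their own pace and stop on an object; "grip_force" is the grip in N (left out, the last holds). Time passes only in rows, so rows that repeat a pose let the fingers close. It gives the time, the measured TCP pose, the force and the opening at its end, in the units of the state.
- r.get_state(): the state, without advancing time (a new reading comes with each control period).
- r.snapshot(name): name is "scene" or "top"; returns a dict with "img" (480x640x3 uint8, blue, green, red), "intrinsics" (3x3 intrinsics, pixels), "extrinsics" (4x4, takes a point from camera to world coordinates). Camera axes: x right, y down, z forward; pixel columns grow to the right and rows downward; lengths in m; the calibration is good to about 2 mm. A picture is of the moment at which its call begins. There is no depth.
- r.finish_job(): hands the job in, once; it reports no verdict.
Trained networks look in a picture, given as the dict that the camera call returned (one of the last four; its "shot" number tells which), for a name from the list of things; names that differ only in an ending like _2 or _b are one class to them, and where a whole thing is asked for, a point or a joint stands for the part that bears it (a point fixed in the world has none). Each returns a list of dicts, best first, with "p" (0 to 1); they miss things now and then, are a little off and sometimes report something else, mostly with a low value. They report only what shows in the picture. A call takes as long as a camera call. They do not tell look-alikes from the thing itself.
- r.spot_in(picture, label): "xyz" ([x, y, z] in m, in world coordinates, good to about 4 mm: the middle of the surface that is visible of it).
- r.spot_point(picture, label): "xyz" ([x, y, z] in m, in world coordinates, good to about 4 mm: a listed point, or the origin of a listed thing).
The state is a dict: "clock": time; "q": joint angles; "qd": joint speeds; "joint_torque": joint torques, N m; "tool_pos": TCP position; "eef_rot": TCP orientation; "contact_force": force on the tool from outside, world axes, zero at the start; "moment": the same for the moment, N m; "opening": opening from 0.0 (shut) to 1.0 (fully open).
Only numpy, scipy, OpenCV 4.12 (cv2) and the standard library are available. Lean on these libraries where they do the work, as an engineer would, in place of code of your own. Each camera call takes 0.05 s, during which the arm holds its last target.

### The job

Stand the four bronze bushes upright on the four round pads of the stock board, one to a pad and well centred on it, in order of size: the largest on the pad next to the upright steel end plate, then getting smaller, the smallest at the far end. Leave the spray can standing where it is.

Things in the scene. Friction and masses are not known exactly. Their poses are not given: they have to be found in the camera images.
- bush_54: the largest of four plain bronze sleeve bushes (tubes, standing on end on the table at the start): outer diameter 54 mm, bore 40 mm, height 80 mm. Origin: centre of its lower end; z along its axis, up.
- bush_44: the second largest of four plain bronze sleeve bushes (tubes, standing on end on the table at the start): outer diameter 44 mm, bore 32 mm, height 66 mm. Origin: centre of its lower end; z along its axis, up.
- bush_34: the second smallest of four plain bronze sleeve bushes (tubes, standing on end on the table at the start): outer diameter 34 mm, bore 24 mm, height 52 mm. Origin: centre of its lower end; z along its axis, up.
- bush_26: the smallest of four plain bronze sleeve bushes (tubes, standing on end on the table at the start): outer diameter 26 mm, bore 16 mm, height 40 mm. Origin: centre of its lower end; z along its axis, up.
- pad_a: one of four identical round black rubber pads, 68 mm across and 3 mm thick, fixed in a straight row 75 mm apart on a plywood board (440 x 85 x 12 mm, flat on the table); the letters say nothing of the order in the row. Origin: centre of the pad's underside, 12 mm above the table, so the pad's top is 15 mm above the table. Its y axis runs along the row, x across it.
- pad_b: one of four identical round black rubber pads, 68 mm across and 3 mm thick, fixed in a straight row 75 mm apart on a plywood board (440 x 85 x 12 mm, flat on the table); the letters say nothing of the order in the row. Origin: centre of the pad's underside, 12 mm above the table, so the pad's top is 15 mm above the table. Its y axis runs along the row, x across it.
- pad_c: one of four identical round black rubber pads, 68 mm across and 3 mm thick, fixed in a straight row 75 mm apart on a plywood board (440 x 85 x 12 mm, flat on the table); the letters say nothing of the order in the row. Origin: centre of the pad's underside, 12 mm above the table, so the pad's top is 15 mm above the table. Its y axis runs along the row, x across it.
- pad_d: one of four identical round black rubber pads, 68 mm across and 3 mm thick, fixed in a straight row 75 mm apart on a plywood board (440 x 85 x 12 mm, flat on the table); the letters say nothing of the order in the row. Origin: centre of the pad's underside, 12 mm above the table, so the pad's top is 15 mm above the table. Its y axis runs along the row, x across it.
- end_plate: upright steel plate fixed at one end of the board, in line with the row, 70 mm wide across the row, 6 mm thick, standing 64 mm above the board, on a flat foot 30 mm along the row; the nearest pad's centre is 85 mm from it. The other end of the board has only a low wooden batten (8 mm high). Origin: centre of its foot's underside, on the board's top, 12 mm above the table; y along the row, x across it.
- spray_can: bystander: a standing spray can with a blue label and rounded top, 50 mm across, 120 mm high, loose, in among the bushes. Origin: centre of its underside, z up.
Things that resemble listed ones, but are neither listed nor needed, are in the scene too. What is shaped like the bush_54 but green or pink is not meant.

How it is judged:
At the end, for the whole second after the job is handed in: Each bush stands upright (within 0.1 rad) at rest on a pad, its centre within 15 mm of the pad's centre; counted from the end plate the pads carry the 54, 44, 34 and 26 mm bush (85, 160, 235 and 310 mm from the plate) ((horizontal distance between bush_54 and pad_a below 0.015 m or horizontal distance between bush_54 and pad_b below 0.015 m or horizontal distance between bush_54 and pad_c below 0.015 m or horizontal distance between bush_54 and pad_d below 0.015 m) and horizontal distance between bush_54 and end_plate between 0.055 and 0.115 m and height (world z) of bush_54 between 0.011 and 0.019 m and angle between each of bush_54, bush_44, bush_34, bush_26's own z axis and vertical below 0.1 rad and linear speed of each of bush_54, bush_44, bush_34, bush_26 below 0.02 m/s and angular speed of each of bush_54, bush_44, bush_34, bush_26 below 0.2 rad/s and (horizontal distance between bush_44 and pad_a below 0.015 m or horizontal distance between bush_44 and pad_b below 0.015 m or horizontal distance between bush_44 and pad_c below 0.015 m or horizontal distance between bush_44 and pad_d below 0.015 m) and horizontal distance between bush_44 and end_plate between 0.13 and 0.19 m and height (world z) of bush_44 between 0.011 and 0.019 m and (horizontal distance between bush_34 and pad_a below 0.015 m or horizontal distance between bush_34 and pad_b below 0.015 m or horizontal distance between bush_34 and pad_c below 0.015 m or horizontal distance between bush_34 and pad_d below 0.015 m) and horizontal distance between bush_34 and end_plate between 0.205 and 0.265 m and height (world z) of bush_34 between 0.011 and 0.019 m and (horizontal distance between bush_26 and pad_a below 0.015 m or horizontal distance between bush_26 and pad_b below 0.015 m or horizontal distance between bush_26 and pad_c below 0.015 m or horizontal distance between bush_26 and pad_d below 0.015 m) and horizontal distance between bush_26 and end_plate between 0.28 and 0.34 m and height (world z) of bush_26 between 0.011 and 0.019 m); the robot touches nothing.
It fails at once if the spray can is tipped or shifted by more than 30 mm (angle between spray_can's own z axis and vertical above 0.5 rad or distance of spray_can from where it was at the start of the episode above 0.03 m).
It also fails if it takes over 96 s, if anything falls off the work surface, if the arm or the gripper's body presses on something with over 40 N, if the wrist force passes 120 N, or if a joint passes its speed limit or range.

## Working session

There is one attempt and no reset: what is moved stays moved. The work goes in short steps, Python scripts to look and compute and a tool call to move; the robot and the scene stay as the last step left them, time stands still between calls to the robot, and variables do not carry over. Pictures are saved under pics/ and viewed, and the job is handed in when it is done.

Besides the shell and the picture viewer there is one more tool, called after "Call:" by a JSON object that holds its "fn" and its "kwargs". carry_out: Moves the arm, as the interface text tells. Its arguments: {"type":"object","properties":{"commands":{"type":"array","items":{"type":"array","items":{"type":"number"}}},"fingers":{"type":"number"},"grip_force":{"type":"number"}},"required":["commands"]}

```bash
mkdir -p pics
python3 - <<'E'
from plant import r
import cv2,numpy as np,pickle
s=r.get_state(); print(s['clock'],s['tool_pos'],s['eef_rot'],s['opening'])
for n in ("scene","top"):
    p=r.snapshot(n); cv2.imwrite(f'pics/{n}0.png',p['img']); pickle.dump(p,open(f'{n}0.pkl','wb'))
    print(n,p['intrinsics'],p['extrinsics'])
    for l in ["bush_54","bush_44","bush_34","bush_26","pad_a","end_plate","spray_can"]:
        for d in r.spot_point(p,l): print(n,l,np.round(d['xyz'],3),round(d['p'],2))
E
```

```text
0.0 [0.28158597 0.55727076 0.23791556] [ 2.31714711e-01  9.72783358e-01 -9.00418636e-04 -1.44604110e-04] 1.0014308534202918
scene [[491.5899929    0.         317.3998812 ]
 [  0.         491.5899929  236.66256835]
 [  0.           0.           1.        ]] [[ 0.8173968   0.36813805 -0.44309913  0.89328183]
 [ 0.57605009 -0.51517022  0.63463843 -0.45870521]
 [ 0.00536308 -0.77399872 -0.63316445  0.52736794]
 [ 0.          0.          0.          1.        ]]
scene bush_54 [0.477 0.005 0.002] 0.92
scene bush_54 [ 0.447  0.297 -0.002] 0.74
scene bush_54 [ 0.446 -0.156  0.002] 0.7
scene bush_54 [ 0.424 -0.064  0.002] 0.67
scene bush_54 [ 0.528 -0.217  0.   ] 0.61
scene bush_44 [0.477 0.005 0.002] 0.92
scene bush_44 [ 0.447  0.297 -0.002] 0.74
scene bush_44 [ 0.446 -0.156  0.002] 0.7
scene bush_44 [ 0.424 -0.064  0.002] 0.67
scene bush_44 [ 0.528 -0.217  0.   ] 0.61
scene bush_34 [0.477 0.005 0.002] 0.92
scene bush_34 [ 0.447  0.297 -0.002] 0.74
scene bush_34 [ 0.446 -0.156  0.002] 0.7
scene bush_34 [ 0.424 -0.064  0.002] 0.67
scene bush_34 [ 0.528 -0.217  0.   ] 0.61
scene bush_26 [0.477
[... 1242 characters left out ...]
top bush_34 [ 0.449 -0.157  0.   ] 0.85
top bush_34 [ 0.528 -0.217 -0.003] 0.83
top bush_34 [ 0.425 -0.063 -0.007] 0.81
top bush_34 [ 0.447  0.295 -0.004] 0.76
top bush_34 [ 0.463 -0.297  0.001] 0.56
top bush_34 [ 0.475  0.007 -0.   ] 0.47
top bush_26 [ 0.449 -0.157  0.   ] 0.85
top bush_26 [ 0.528 -0.217 -0.003] 0.83
top bush_26 [ 0.425 -0.063 -0.007] 0.81
top bush_26 [ 0.447  0.295 -0.004] 0.76
top bush_26 [ 0.463 -0.297  0.001] 0.56
top bush_26 [ 0.475  0.007 -0.   ] 0.47
top pad_a [0.65  0.128 0.012] 0.91
top pad_a [0.646 0.051 0.013] 0.82
top pad_a [0.664 0.202 0.009] 0.74
top end_plate [0.674 0.289 0.008] 0.63
top spray_can [0.476 0.136 0.001] 0.66
top spray_can [0.664 0.202 0.009] 0.3
```

View pics/scene0.png

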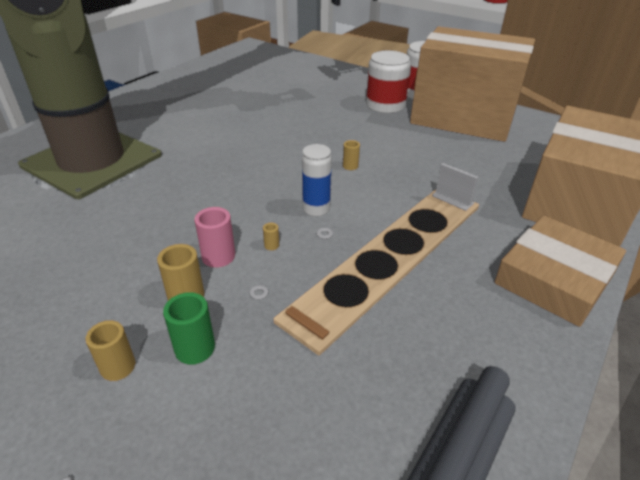

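View pics/top0.png

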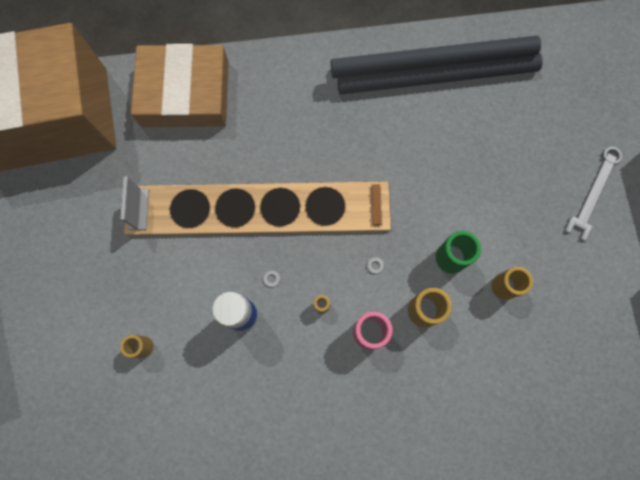

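The scene holds four bronze bushes and two look-alikes. All pixels below are in the top picture:

| Thing | Pixel |
|---|---|
| bush_54 | (432,307) |
| bush_44 | (515,283) |
| bush_34 | (137,347) |
| bush_26 | (322,303) |
| Pink look-alike, not meant | (374,331) |
| Green look-alike, not meant | (458,252) |
| Grey washers, not meant | (272,279) and (375,265) |

The end plate is on the left at (135,203), so the large bush goes on the left pad at (190,208). Next I'll refine the positions with silhouettes.

```bash
cat > h.py <<'E'
import cv2,numpy as np
from scipy.optimize import minimize
from scipy.spatial.transform import Rotation as R
SZ={'54':(.027,.080),'44':(.022,.066),'34':(.017,.052),'26':(.013,.040)}
def proj(p,X):
    T=np.linalg.inv(np.array(p['extrinsics'])); c=np.atleast_2d(X)@T[:3,:3].T+T[:3,3]
    u=c@np.array(p['intrinsics']).T; return u[:,:2]/u[:,2:]
def back(p,uv,z):
    E=np.array(p['extrinsics']);d=E[:3,:3]@np.linalg.inv(p['intrinsics'])@[uv[0],uv[1],1]
    return E[:3,3]+d*(z-E[2,3])/d[2]
def bronze(img):
    h=cv2.cvtColor(img,cv2.COLOR_BGR2HSV)
    return (cv2.inRange(h,(12,130,50),(30,255,255))>0)
a=np.linspace(0,2*np.pi,40)
def sil(p,x,y,z0,r,h,S=4):
    ring=np.c_[x+r*np.cos(a),y+r*np.sin(a)]
    P=np.vstack([np.c_[ring,np.full(40,z0)],np.c_[ring,np.full(40,z0+h)]])
    hull=cv2.convexHull((proj(p,P)*1).astype(np.float32))[:,0]
    m=np.zeros((480*S,640*S),np.uint8); cv2.fillPoly(m,[np.round((hull*S+S/2-.5)).astype(np.int32)],1)
    return cv2.resize(m.astype(np.float32),(640,480),interpolation=cv2.INTER_AREA)
def fit(p,x,y,z0,r,h,hue=None):
    m=bronze(p['img'])
    s=sil(p,x,y,z0,r+.012,h+.012)>0
    m=m&s
    # fill holes (bore)
    cs,_=cv2.findContours(m.astype(np.uint8),cv2.RETR_EXTERNAL,cv2.CHAIN_APPROX_NONE)
    c=max(cs,key=cv2.contourArea); f=np.zeros(m.shape,np.uint8); cv2.drawContours(f,[c],-1,1,-1)
    f=f.astype(np.float32)
    cost=lambda v:-np.minimum(f,sil(p,*v,z0,r,h)).sum()/np.maximum(f,sil(p,*v,z0,r,h)).sum()
    o=minimize(cost,[x,y],method='Nelder-Mead',options=dict(initial_simplex=[[x,y],[x+.006,y],[x,y+.006]],xatol=2e-4,fatol=1e-4))
    return o.x,-o.fun
def jaw(s):
    y=R.from_quat(s['eef_rot']).as_matrix()[:,1]; return np.degrees(np.arctan2(y[1],y[0]))
def go(s,xyz,ang=None):
    """shift along tool axes and wz turn needed"""
    M=R.from_quat(s['eef_rot']).as_matrix(); d=M.T@(np.array(xyz)-s['tool_pos'])
    w=0
    if ang is not None:
        w=-(ang-jaw(s)); w=(w+90)%180-90
    return np.round(d*1000,1),round(w,1)
E
python3 - <<'E'
from h import *; import pickle
I={'54':(.447,-.157),'44':(.463,-.297),'34':(.447,.296),'26':(.476,.006)}
for n in('scene','top'):
    p=pickle.load(open(n+'0.pkl','rb'))
    for k in I:
        print(n,k,fit(p,*I[k],0,*SZ[k]))
    g=p['img'].max(2)
    for X in [(.664,.203),(.651,.128),(.645,.052),(.638,-.021)]:
        ring=np.c_[X[0]+.04*np.cos(a),X[1]+.04*np.sin(a),np.full(40,.015)]
        m=np.zeros((480,640),np.uint8);cv2.fillPoly(m,[proj(p,ring).astype(np.int32)],1)
        d=((g<75)&(m>0)).astype(np.uint8)
        M=cv2.moments(d,True);uv=(M['m10']/M['m00'],M['m01']/M['m00'])
        print(n,'pad',np.round(back(p,uv,.015),4),M['m00'])
E
```

```text
scene 54 (array([ 0.43253439, -0.14483429]), np.float64(0.6634390950202942))
scene 44 (array([ 0.46495071, -0.2904647 ]), np.float64(0.7947674989700317))
scene 34 (array([0.44251797, 0.30300456]), np.float64(0.6492812633514404))
scene 26 (array([0.47458147, 0.0111138 ]), np.float64(0.628286600112915))
scene pad [0.6635 0.201  0.015 ] 647.0
scene pad [0.6552 0.1267 0.015 ] 762.0
scene pad [0.6473 0.0523 0.015 ] 904.0
scene pad [ 0.639 -0.022  0.015] 1088.0
top 54 (array([ 0.4471366 , -0.15557581]), np.float64(0.7418990135192871))
top 44 (array([ 0.46933252, -0.29097583]), np.float64(0.8026537895202637))
top 34 (array([0.44733207, 0.29421052]), np.float64(0.6136301159858704))
top 26 (array([0.47621705, 0.00496445]), np.float64(0.6781609058380127))
top pad [0.6622 0.2034 0.015 ] 1114.0
top pad [0.6539 0.129  0.015 ] 1108.0
top pad [0.6457 0.0548 0.015 ] 1099.0
top pad [ 0.6375 -0.0196  0.015 ] 1092.0
```

Run:
```python
from h import *; import pickle
I={'54':(.447,-.157),'44':(.465,-.295),'34':(.447,.296),'26':(.476,.006)}
rows=[]
for n in('scene','top'):
    p=pickle.load(open(n+'0.pkl','rb')); row=[]
    for k in I:
        im=cv2.resize(p['img'],None,fx=4,fy=4,interpolation=cv2.INTER_CUBIC)
        x,y=I[k];r,h=SZ[k]
        for z in(0,h):
            cv2.polylines(im,[(proj(p,np.c_[x+r*np.cos(a),y+r*np.sin(a),np.full(40,z)])*4+1.5).astype(np.int32)],True,(255,0,255),1)
        u=(proj(p,[[x,y,h/2]])[0]*4).astype(int)
        row.append(im[max(0,u[1]-140):max(0,u[1]-140)+280,max(0,u[0]-100):max(0,u[0]-100)+200])
        v=proj(p,[[x,y,h/2]])[0].astype(int); print(k,p['img'][v[1]-6:v[1]+7:3,v[0]])
    rows.append(np.hstack(row))
cv2.imwrite('pics/crop.png',np.vstack(rows))
```

```text
54 [[ 69 120 144]
 [ 69 119 142]
 [ 67 117 142]
 [ 67 117 141]
 [ 66 118 141]]
44 [[ 79 135 161]
 [ 75 128 153]
 [ 67 118 141]
 [ 66 116 141]
 [ 68 118 142]]
34 [[ 66 115 139]
 [ 64 113 136]
 [ 65 114 137]
 [ 64 113 136]
 [ 65 114 137]]
26 [[ 76 131 157]
 [ 72 124 147]
 [ 69 119 143]
 [ 68 118 143]
 [ 69 120 143]]
54 [[74 74 72]
 [72 72 71]
 [71 72 71]
 [72 73 71]
 [73 74 72]]
44 [[ 34  56  67]
 [ 58  65  68]
 [ 67  69  70]
 [ 71 111 132]
 [ 65 133 166]]
34 [[ 49  81  98]
 [ 52  64  71]
 [ 63  68  69]
 [ 63  73  77]
 [ 63 113 139]]
26 [[ 52  88 107]
 [ 67  71  74]
 [ 75  75  73]
 [ 75  96 107]
 [ 68 126 154]]
```

View pics/crop.png

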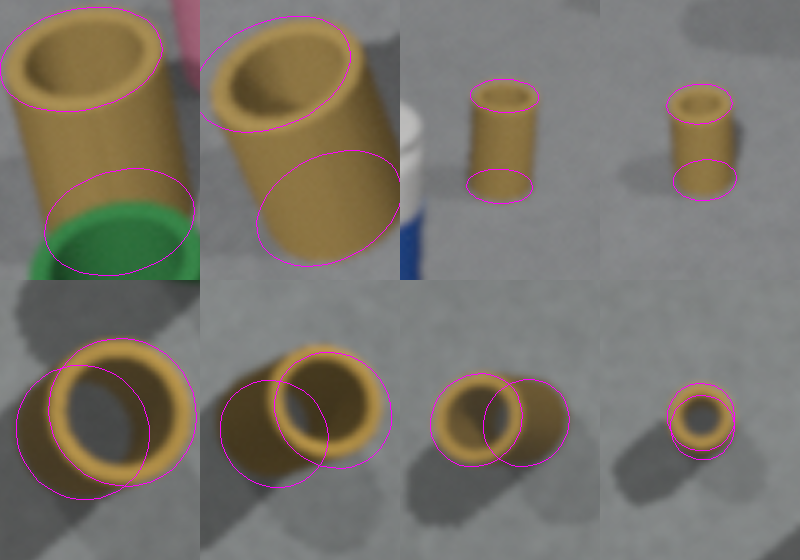

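```bash
cat >> h.py <<'E'
BORE={'54':.020,'44':.016,'34':.012,'26':.008}
def fitrim(p,x,y,zt,r,ri,vmin):
    h=cv2.cvtColor(p['img'],cv2.COLOR_BGR2HSV).astype(int)
    m=((h[...,0]>10)&(h[...,0]<32)&(h[...,1]>95)&(h[...,2]>vmin)).astype(np.float32)
    m*= (sil(p,x,y,zt,r+.012,.001)>0)
    def ann(v): return sil(p,*v,zt,r,1e-6)-sil(p,*v,zt,ri,1e-6)
    def c(v):
        q=ann(v); return -np.minimum(q,m).sum()/np.maximum(q,m).sum()
    best=None
    for dx in(-.006,0,.006):
      for dy in(-.006,0,.006):
        if best is None or c([x+dx,y+dy])<best[0]: best=(c([x+dx,y+dy]),x+dx,y+dy)
    x,y=best[1:]
    o=minimize(c,[x,y],method='Nelder-Mead',options=dict(initial_simplex=[[x,y],[x+.004,y],[x,y+.004]],xatol=2e-4,fatol=1e-4))
    return np.round(o.x,4),round(-o.fun,2)
E
sed -i 's/(12,130,50)/(10,85,45)/' h.py
python3 - <<'E'
from h import *; import pickle
I={'54':(.447,-.157),'44':(.463,-.290),'34':(.447,.296),'26':(.476,.006)}
for n,v in(('scene',145),('top',125)):
    p=pickle.load(open(n+'0.pkl','rb'))
    for k in I:
        print(n,k,fitrim(p,*I[k],SZ[k][1],SZ[k][0],BORE[k],v),fit(p,*I[k],0,*SZ[k]))
E
```

```text
scene 54 (array([ 0.448 , -0.1574]), np.float64(0.75)) (array([ 0.43631779, -0.148627  ]), np.float64(0.7598693370819092))
scene 44 (array([ 0.4693, -0.294 ]), np.float64(0.74)) (array([ 0.46636004, -0.29185435]), np.float64(0.9240913987159729))
scene 34 (array([0.4488, 0.2945]), np.float64(0.45)) (array([0.44593359, 0.29901172]), np.float64(0.8363363146781921))
scene 26 (array([0.4769, 0.0045]), np.float64(0.6)) (array([0.47530713, 0.0077809 ]), np.float64(0.8521116971969604))
top 54 (array([ 0.4477, -0.156 ]), np.float64(0.83)) (array([ 0.448123  , -0.15652693]), np.float64(0.9318889379501343))
top 44 (array([ 0.4693, -0.2926]), np.float64(0.76)) (array([ 0.46891837, -0.29215426]), np.float64(0.9006618857383728))
top 34 (array([0.4482, 0.2949]), np.float64(0.77)) (array([0.4475284 , 0.29549314]), np.float64(0.8795158863067627))
top 26 (array([0.4765, 0.0062]), np.float64(0.74)) (array([0.47642422, 0.00658532]), np.float64(0.8605482578277588))
```

Run:
```python
from h import *
from plant import r
s=r.get_state(); print(jaw(s))
print(go(s,(.45,.25,.24)),go(s,(.448,-.1567,.2),33.5))
```

```text
63.193885906618824
(array([-288.9, -199. ,   -1.3]), 0) (array([-470.6, -562.9,   38.7]), np.float64(29.7))
```

Call:
{"fn": "carry_out", "kwargs": {"commands": [[-0.03,-0.02,0,0,0,0],[-0.06,-0.04,0,0,0,0],[-0.09,-0.06,0,0,0,0],[-0.12,-0.08,0,0,0,3],[-0.15,-0.105,0,0,0,6],[-0.18,-0.13,0,0,0,10],[-0.21,-0.15,0,0,0,14],[-0.24,-0.17,0,0,0,18],[-0.265,-0.185,0,0,0,22],[-0.289,-0.199,0,0,0,26],[-0.289,-0.199,0,0,0,29.7],[-0.289,-0.199,0,0,0,29.7]], "fingers": 0, "grip_force": 35}}

```text
clock: 2.0
tool_pos: [0.4506, 0.2492, 0.2389]
eef_rot: [0.474, 0.88, 0.0, 0.0]
contact_force: [0.1, 0.9, -0.3]
opening: 1.001
```

Run:
```python
from h import *
from plant import r
s=r.get_state(); print(jaw(s),s['tool_pos'],s['eef_rot'],s['q'])
print(go(s,(.448,-.1567,.2),33.5))
```

```text
33.37027461130693 [0.45063483 0.24922611 0.23888256] [4.74316604e-01 8.80354287e-01 1.53427998e-04 2.53079222e-04] [-0.54079148  0.5433295  -0.08496888  1.8979826   0.06844373  0.70253328
 -0.08339863]
(array([-337.5, -225.5,   38.9]), np.float64(-0.1))
```

Call:
{"fn": "carry_out", "kwargs": {"commands": [[-0.03,-0.02,0.004,0,0,0],[-0.065,-0.043,0.008,0,0,0],[-0.1,-0.067,0.012,0,0,0],[-0.135,-0.09,0.016,0,0,0],[-0.17,-0.114,0.02,0,0,0],[-0.205,-0.137,0.024,0,0,0],[-0.24,-0.16,0.028,0,0,0],[-0.275,-0.184,0.032,0,0,0],[-0.31,-0.207,0.036,0,0,0],[-0.3375,-0.2255,0.039,0,0,0],[-0.3375,-0.2255,0.039,0,0,0],[-0.3375,-0.2255,0.039,0,0,0]]}}

```text
clock: 3.2
tool_pos: [0.4485, -0.1554, 0.1997]
eef_rot: [0.473, 0.881, 0.0, -0.0]
contact_force: [0.5, -0.0, 0.2]
opening: 1.0
```

Run:
```python
from h import *
from plant import r
s=r.get_state(); print(jaw(s),s['tool_pos'])
print(go(s,(.448,-.1567,.036),33.5))
```

```text
33.545144205559005 [ 0.4485205  -0.15543945  0.19965251]
(array([ -0.9,  -1.3, 163.7]), np.float64(0.0))
```

Call:
{"fn": "carry_out", "kwargs": {"commands": [[0,-0.0005,0.03,0,0,0],[0,-0.0005,0.06,0,0,0],[0,-0.0005,0.09,0,0,0],[0,-0.0005,0.115,0,0,0],[0,-0.0005,0.135,0,0,0],[0,-0.0005,0.15,0,0,0],[0,-0.0005,0.16,0,0,0],[0,-0.0005,0.164,0,0,0],[0,-0.0005,0.164,0,0,0]]}}

```text
clock: 4.1
tool_pos: [0.4481, -0.1552, 0.0357]
eef_rot: [0.473, 0.881, 0.0, -0.0]
contact_force: [0.2, -0.3, -0.2]
opening: 1.0
```

Call:
{"fn": "carry_out", "kwargs": {"commands": [[0,0,0,0,0,0],[0,0,0,0,0,0],[0,0,0,0,0,0],[0,0,0,0,0,0],[0,0,0,0,0,0],[0,0,0,0,0,0],[0,0,0,0,0,0],[0,0,0,0,0,0],[0,0,0,0,0,0],[0,0,0,0,0,0]], "fingers": 255, "grip_force": 35}}

```text
clock: 5.1
tool_pos: [0.4475, -0.1566, 0.036]
eef_rot: [0.473, 0.881, -0.0, -0.0]
contact_force: [-2.6, -0.3, 4.6]
opening: 0.611
```

Run:
```python
from h import *
from plant import r
s=r.get_state(); print(jaw(s),s['tool_pos'],s['contact_force'],s['opening'])
```

```text
33.47781819931173 [ 0.44749789 -0.15656239  0.03595316] [-2.58514976 -0.34700511  4.58088307] 0.6111645448244621
```

Call:
{"fn": "carry_out", "kwargs": {"commands": [[0,0,-0.01,0,0,0],[0,0,-0.03,0,0,0],[0,0,-0.06,0,0,0],[0,0,-0.095,0,0,0],[0,0,-0.13,0,0,0],[0,0,-0.165,0,0,0],[0,0,-0.19,0,0,0],[0,0,-0.2,0,0,0],[0,0,-0.2,0,0,0]]}}

```text
clock: 6.0
tool_pos: [0.4479, -0.1562, 0.2363]
eef_rot: [0.473, 0.881, 0.0, 0.001]
contact_force: [0.6, 0.3, -6.9]
opening: 0.608
```

Run:
```python
from h import *
from plant import r
s=r.get_state(); print(jaw(s),s['tool_pos'],s['contact_force'],s['opening'])
print(go(s,(.6628,.2022,.2),-6.3))
```

```text
33.49658702593851 [ 0.4479261  -0.15621363  0.23631848] [ 0.61762176  0.25002271 -6.93304325] 0.6083805089301237
(array([180.3, 377. ,  36.5]), np.float64(39.8))
```

Call:
{"fn": "carry_out", "kwargs": {"commands": [[0.01,0.021,0,0,0,2],[0.025,0.052,0,0,0,6],[0.042,0.088,0,0,0,10],[0.059,0.123,0,0,0,14],[0.076,0.16,0,0,0,18],[0.094,0.197,0,0,0,22],[0.112,0.234,0,0,0,26],[0.13,0.271,0,0,0,30],[0.147,0.308,0.01,0,0,34],[0.163,0.34,0.02,0,0,37],[0.174,0.364,0.03,0,0,39],[0.1803,0.377,0.0365,0,0,39.8]]}}

```text
clock: 7.2
tool_pos: [0.661, 0.2058, 0.1943]
eef_rot: [0.744, 0.668, -0.002, -0.002]
contact_force: [-0.1, 0.4, -6.3]
opening: 0.612
```

Run:
```python
from h import *
from plant import r
s=r.get_state(); print(jaw(s),s['tool_pos'],s['contact_force'],s['opening'])
p=r.snapshot('top'); cv2.imwrite('pics/t1.png',p['img'])
s=r.get_state(); print(jaw(s),s['tool_pos'])
print(go(s,(.6628,.2022,.052),-6.3))
```

```text
-6.140428548008707 [0.66095161 0.20580506 0.19426494] [-0.06335417  0.37411839 -6.34002489] 0.6122129308707586
-6.064665838926335 [0.66111217 0.207607   0.19318905]
(array([ -5.3,   3.1, 141.2]), np.float64(0.2))
```

View pics/t1.png

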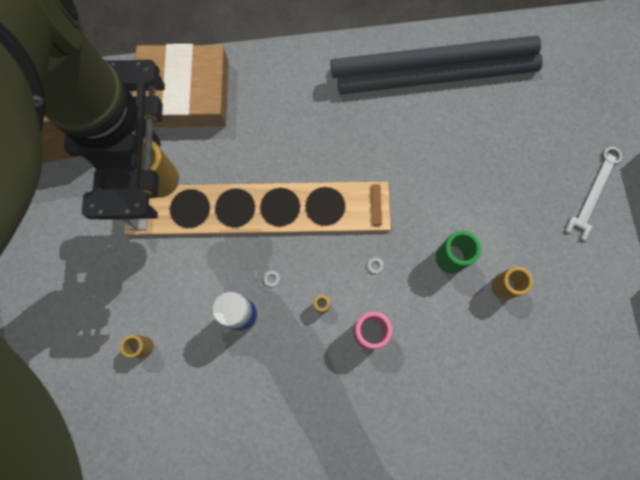

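Call:
{"fn": "carry_out", "kwargs": {"commands": [[0,0,0,0,0,0],[0,0,0,0,0,0],[0,0,0,0,0,0],[0,0,0,0,0,0]]}}

```text
clock: 7.65
tool_pos: [0.6627, 0.2009, 0.1995]
eef_rot: [0.745, 0.667, -0.0, 0.0]
contact_force: [-0.5, -0.2, -6.3]
opening: 0.61
```

Run:
```python
from h import *
from plant import r
s=r.get_state()
print(s['tool_pos'],go(s,(.6628,.2022,.052),-6.3))
```

```text
[0.6626743  0.20086119 0.1995091 ] (array([  1.4,  -0. , 147.5]), np.float64(-0.1))
```

Call:
{"fn": "carry_out", "kwargs": {"commands": [[0,0,0.02,0,0,0],[0,0,0.045,0,0,0],[0,0,0.07,0,0,0],[0,0,0.095,0,0,0],[0,0,0.115,0,0,0],[0,0,0.13,0,0,0],[0,0,0.14,0,0,0],[0,0,0.144,0,0,0],[0,0,0.146,0,0,0],[0,0,0.1475,0,0,0],[0,0,0.1485,0,0,0],[0,0,0.1485,0,0,0]]}}

```text
clock: 8.85
tool_pos: [0.663, 0.2023, 0.0512]
eef_rot: [0.745, 0.667, 0.0, 0.0]
contact_force: [0.1, -0.8, -6.4]
opening: 0.61
```

Run:
```python
from h import *
from plant import r
s=r.get_state()
print(s['tool_pos'],s['contact_force'],go(s,(.6628,.2022,.052),-6.3))
p=r.snapshot('scene'); cv2.imwrite('pics/s1.png',p['img'])
```

```text
[0.66302413 0.2023464  0.0512195 ] [ 0.12232322 -0.76800367 -6.41559834] (array([-0.2, -0.2, -0.8]), np.float64(-0.0))
```

View pics/s1.png

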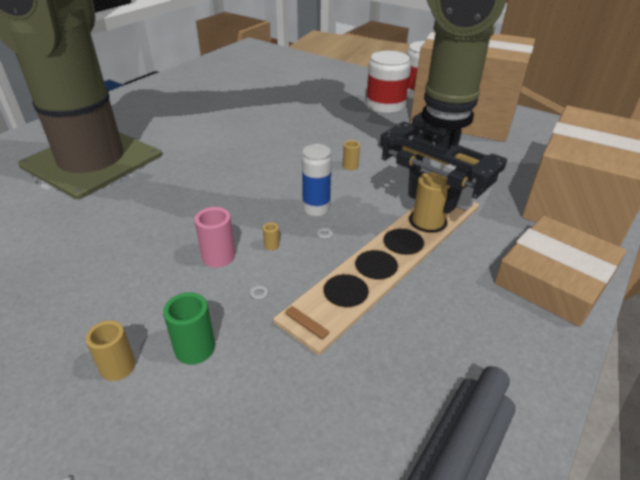

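bush_54 hangs centred over the pad by the plate at (430,220). The wrist force still shows its full weight, so it has not touched down yet. I'll lower it until the force changes.

Call:
{"fn": "carry_out", "kwargs": {"commands": [[0,0,0.0005,0,0,0],[0,0,0.001,0,0,0],[0,0,0.0015,0,0,0],[0,0,0.0015,0,0,0]]}}

```text
clock: 9.3
tool_pos: [0.663, 0.2023, 0.0511]
eef_rot: [0.745, 0.667, 0.0, 0.0]
contact_force: [-3.2, -0.8, 6.7]
opening: 0.604
```

Call:
{"fn": "carry_out", "kwargs": {"commands": [[0,0,-0.0005,0,0,0],[0,0,-0.0005,0,0,0],[0,0,-0.0005,0,0,0],[0,0,-0.0005,0,0,0],[0,0,-0.0005,0,0,0],[0,0,-0.0005,0,0,0]], "fingers": 0}}

```text
clock: 9.9
tool_pos: [0.6628, 0.2022, 0.0496]
eef_rot: [0.745, 0.667, 0.0, -0.0]
contact_force: [-0.0, -0.1, -0.5]
opening: 1.001
```

Call:
{"fn": "carry_out", "kwargs": {"commands": [[0,0,-0.01,0,0,0],[0,0,-0.03,0,0,0],[0,0,-0.06,0,0,0],[0,0,-0.095,0,0,0],[0,0,-0.125,0,0,0],[0,0,-0.145,0,0,0],[0,0,-0.15,0,0,0],[0,0,-0.15,0,0,0]]}}

```text
clock: 10.7
tool_pos: [0.663, 0.2023, 0.2006]
eef_rot: [0.745, 0.667, 0.001, 0.0]
contact_force: [0.1, -0.8, -1.0]
opening: 1.0
```

Run:
```python
from h import *
from plant import r
s=r.get_state(); print(jaw(s),s['tool_pos'],s['contact_force'],s['opening'])
p=r.snapshot('scene'); cv2.imwrite('pics/s2.png',p['img'])
print(go(s,(.469,-.2933,.2),-38))
```

```text
-6.3034864438610185 [0.66302516 0.20230977 0.20062952] [ 0.07208905 -0.76477886 -1.04967269] 0.9997089756732118
(array([-513.9, -138.4,    0. ]), np.float64(31.7))
```

View pics/s2.png

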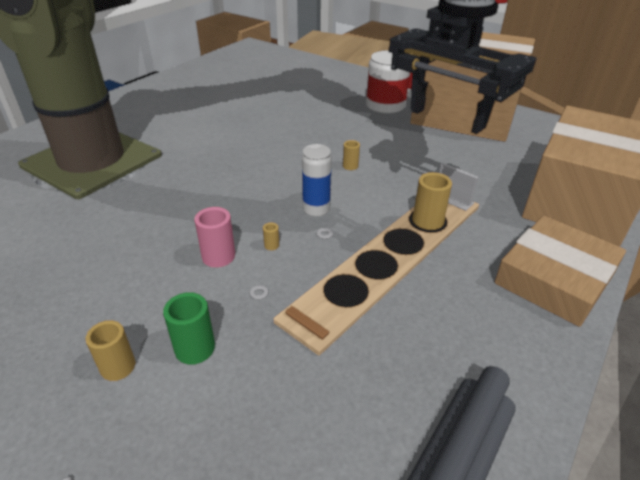

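bush_54 stands on the pad by the plate at (432,200). Next is bush_44.

Call:
{"fn": "carry_out", "kwargs": {"commands": [[-0.02,-0.005,0,0,0,1],[-0.06,-0.016,0,0,0,4],[-0.105,-0.028,0,0,0,7],[-0.15,-0.04,0,0,0,10],[-0.195,-0.052,0,0,0,13],[-0.24,-0.065,0,0,0,16],[-0.285,-0.077,0,0,0,19],[-0.33,-0.089,0,0,0,22],[-0.375,-0.101,0,0,0,25],[-0.42,-0.113,0,0,0,28],[-0.46,-0.124,0,0,0,30],[-0.49,-0.132,0,0,0,31.7]]}}

```text
clock: 11.95
tool_pos: [0.475, -0.273, 0.1983]
eef_rot: [0.9, 0.436, -0.001, -0.001]
contact_force: [0.2, 0.0, 0.2]
opening: 0.999
```

Call:
{"fn": "carry_out", "kwargs": {"commands": [[0,0,0,0,0,0],[0,0,0,0,0,0],[0,0,0,0,0,0]]}}

```text
clock: 12.25
tool_pos: [0.4781, -0.2684, 0.1988]
eef_rot: [0.898, 0.44, -0.0, -0.001]
contact_force: [-0.5, -0.3, -0.2]
opening: 0.999
```

Run:
```python
from h import *
from plant import r
s=r.get_state(); print(jaw(s),s['tool_pos'],s['contact_force'],s['opening'])
print(go(s,(.469,-.2933,.026),-38))
```

```text
-37.85119479582916 [ 0.47807093 -0.26837045  0.1988151 ] [-0.48243469 -0.25470553 -0.1701838 ] 0.9991258542744449
(array([-25.4,   8.5, 172.8]), np.float64(0.1))
```

Call:
{"fn": "carry_out", "kwargs": {"commands": [[-0.013,0.004,0.01,0,0,0],[-0.0255,0.0085,0.03,0,0,0],[-0.0255,0.0085,0.055,0,0,0],[-0.0255,0.0085,0.085,0,0,0],[-0.0255,0.0085,0.115,0,0,0],[-0.0255,0.0085,0.14,0,0,0],[-0.0255,0.0085,0.158,0,0,0],[-0.0255,0.0085,0.168,0,0,0],[-0.0255,0.0085,0.1735,0,0,0],[-0.0255,0.0085,0.1735,0,0,0]]}}

```text
clock: 13.25
tool_pos: [0.4686, -0.2955, 0.0258]
eef_rot: [0.899, 0.439, -0.0, -0.0]
contact_force: [0.1, 0.6, 0.6]
opening: 1.0
```

Call:
{"fn": "carry_out", "kwargs": {"commands": [[0,0,0,0,0,0],[0,0,0,0,0,0],[0,0,0,0,0,0],[0,0,0,0,0,0],[0,0,0,0,0,0],[0,0,0,0,0,0],[0,0,0,0,0,0],[0,0,0,0,0,0],[0,0,0,0,0,0],[0,0,0,0,0,0]], "fingers": 255, "grip_force": 30}}

```text
clock: 14.25
tool_pos: [0.4681, -0.2951, 0.0263]
eef_rot: [0.899, 0.438, -0.0, -0.001]
contact_force: [-2.1, 3.3, 4.9]
opening: 0.482
```

Run:
```python
from h import *
from plant import r
s=r.get_state(); print(jaw(s),s['tool_pos'],s['contact_force'],s['opening'],s['opening']*88)
```

```text
-37.98689717544856 [ 0.46809501 -0.29507328  0.0262518 ] [-2.09218155  3.27377457  4.94299163] 0.48190677643114255 42.407796325940545
```

Call:
{"fn": "carry_out", "kwargs": {"commands": [[0,0,-0.01,0,0,0],[0,0,-0.03,0,0,0],[0,0,-0.06,0,0,0],[0,0,-0.095,0,0,0],[0,0,-0.13,0,0,0],[0,0,-0.165,0,0,0],[0,0,-0.19,0,0,0],[0,0,-0.2,0,0,0],[0,0,-0.2,0,0,0]]}}

```text
clock: 15.15
tool_pos: [0.4695, -0.2962, 0.2272]
eef_rot: [0.899, 0.438, 0.001, 0.001]
contact_force: [0.4, 0.2, -4.0]
opening: 0.484
```

Run:
```python
from h import *
from plant import r
s=r.get_state(); print(jaw(s),s['tool_pos'],s['contact_force'],s['opening'])
print(go(s,(.6545,.1278,.22),-6.3))
p=r.snapshot('scene'); cv2.imwrite('pics/s3.png',p['img'])
```

```text
-38.01042468767176 [ 0.46945609 -0.29620909  0.22717736] [ 0.35274892  0.19902419 -3.96053918] 0.4836135147168455
(array([ 448. , -115.3,    7. ]), np.float64(-31.7))
```

View pics/s3.png

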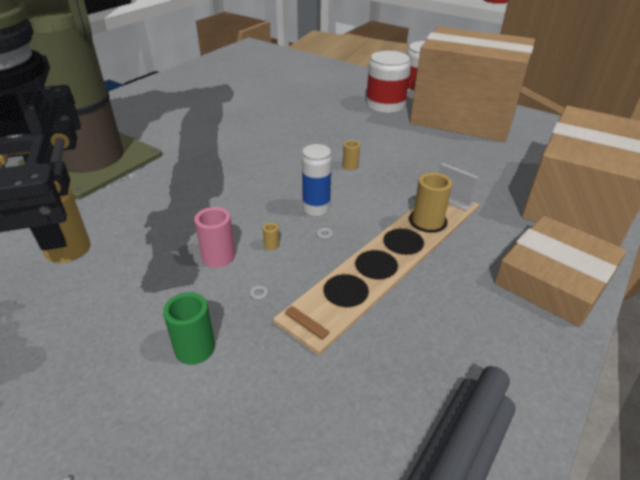

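bush_44 is in the grip and hangs straight at (65,225). I'll take it to the second pad.

Call:
{"fn": "carry_out", "kwargs": {"commands": [[0.02,-0.005,0,0,0,-1],[0.055,-0.014,0,0,0,-4],[0.095,-0.025,0,0,0,-7],[0.135,-0.035,0,0,0,-10],[0.175,-0.045,0,0,0,-13],[0.215,-0.055,0,0,0,-16],[0.255,-0.066,0,0,0,-19],[0.295,-0.076,0,0,0,-22],[0.335,-0.086,0,0,0,-25],[0.375,-0.097,0,0,0,-28],[0.41,-0.106,0,0,0,-30],[0.435,-0.112,0,0,0,-31.7]]}}

```text
clock: 16.4
tool_pos: [0.6475, 0.1198, 0.2232]
eef_rot: [0.743, 0.669, -0.001, -0.002]
contact_force: [0.2, -0.1, -4.0]
opening: 0.485
```

Call:
{"fn": "carry_out", "kwargs": {"commands": [[0.006,-0.004,0,0,0,0],[0.013,-0.004,0,0,0,0],[0.013,-0.004,0,0,0,0],[0.013,-0.004,0,0,0,0],[0.013,-0.004,0,0,0,0]]}}

```text
clock: 16.9
tool_pos: [0.6457, 0.1276, 0.2261]
eef_rot: [0.746, 0.666, -0.0, 0.0]
contact_force: [0.8, -0.2, -4.1]
opening: 0.484
```

Run:
```python
from h import *
from plant import r
s=r.get_state(); print(jaw(s),s['tool_pos'],s['contact_force'],s['opening'])
print(go(s,(.6545,.1278,.0413),-6.3))
```

```text
-6.423741745910713 [0.6456732  0.12763028 0.2261032 ] [ 0.79641798 -0.17062524 -4.13057722] 0.4842895961176834
(array([  1.4,   8.8, 184.8]), np.float64(-0.1))
```

Call:
{"fn": "carry_out", "kwargs": {"commands": [[0.0005,0.004,0.02,0,0,0],[0.001,0.0088,0.05,0,0,0],[0.001,0.0088,0.085,0,0,0],[0.001,0.0088,0.115,0,0,0],[0.001,0.0088,0.14,0,0,0],[0.001,0.0088,0.16,0,0,0],[0.001,0.0088,0.172,0,0,0],[0.001,0.0088,0.179,0,0,0],[0.001,0.0088,0.182,0,0,0],[0.001,0.0088,0.1835,0,0,0],[0.001,0.0088,0.1845,0,0,0],[0.001,0.0088,0.1845,0,0,0]]}}

```text
clock: 18.1
tool_pos: [0.6551, 0.1296, 0.0424]
eef_rot: [0.745, 0.667, 0.001, 0.0]
contact_force: [-0.1, -0.3, -4.7]
opening: 0.482
```

Call:
{"fn": "carry_out", "kwargs": {"commands": [[0,0,0.0005,0,0,0],[0,0,0.001,0,0,0],[0,0,0.001,0,0,0]]}}

```text
clock: 18.4
tool_pos: [0.655, 0.1296, 0.0414]
eef_rot: [0.745, 0.667, 0.0, 0.0]
contact_force: [-0.9, -0.2, 0.2]
opening: 0.482
```

Run:
```python
from h import *
from plant import r
s=r.get_state(); print(jaw(s),s['tool_pos'],s['contact_force'],s['opening'])
print(go(s,(.6545,.1278,.0413),-6.3))
```

```text
-6.3016748628748935 [0.65496287 0.12956809 0.04136798] [-0.93021734 -0.17105491  0.23020604] 0.4815594792989409
(array([-1.8, -0.3,  0.1]), np.float64(-0.0))
```

Contact: the weight is off the wrist. Release and lift.

Call:
{"fn": "carry_out", "kwargs": {"commands": [[0,0,0,0,0,0],[0,0,0,0,0,0],[0,0,0,0,0,0],[0,0,0,0,0,0],[0,0,0,0,0,0],[0,0,0,0,0,0]], "fingers": 0}}

```text
clock: 19.0
tool_pos: [0.6547, 0.1295, 0.0407]
eef_rot: [0.745, 0.667, 0.0, 0.0]
contact_force: [1.0, 0.0, -1.0]
opening: 0.989
```

Call:
{"fn": "carry_out", "kwargs": {"commands": [[0,0,-0.01,0,0,0],[0,0,-0.03,0,0,0],[0,0,-0.06,0,0,0],[0,0,-0.095,0,0,0],[0,0,-0.13,0,0,0],[0,0,-0.155,0,0,0],[0,0,-0.16,0,0,0],[0,0,-0.16,0,0,0]]}}

```text
clock: 19.8
tool_pos: [0.655, 0.1295, 0.2019]
eef_rot: [0.745, 0.667, 0.001, 0.0]
contact_force: [-0.2, -0.5, -0.0]
opening: 1.0
```

Run:
```python
from h import *
from plant import r
s=r.get_state(); print(jaw(s),s['tool_pos'],s['contact_force'],s['opening'])
print(go(s,(.4483,.2948,.2),33))
p=r.snapshot('scene'); cv2.imwrite('pics/s4.png',p['img'])
```

```text
-6.304033188209169 [0.65503679 0.12950609 0.20189506] [-0.23126294 -0.48955387 -0.00334544] 1.0004687067166624
(array([ 141.6, -223.6,    1.6]), np.float64(-39.3))
```

View pics/s4.png

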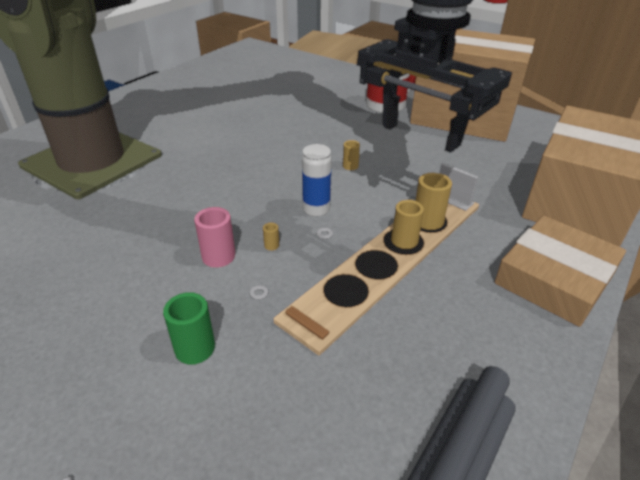

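bush_44 stands on the second pad at (407,225). bush_34 needs no wrist turn.

Call:
{"fn": "carry_out", "kwargs": {"commands": [[0.01,-0.016,0,0,0,0],[0.03,-0.047,0,0,0,0],[0.052,-0.082,0,0,0,0],[0.074,-0.117,0,0,0,0],[0.096,-0.152,0,0,0,0],[0.116,-0.183,0,0,0,0],[0.132,-0.208,0,0,0,0],[0.1416,-0.2236,0,0,0,0],[0.1416,-0.2236,0,0,0,0],[0.1416,-0.2236,0,0,0,0],[0.1416,-0.2236,0,0,0,0]]}}

```text
clock: 20.95
tool_pos: [0.4491, 0.2932, 0.2002]
eef_rot: [0.746, 0.666, -0.0, 0.001]
contact_force: [-0.2, -0.1, 1.1]
opening: 1.0
```

Run:
```python
from h import *
from plant import r
s=r.get_state(); print(jaw(s),s['tool_pos'],s['contact_force'],s['opening'])
print(go(s,(.4483,.2948,.016),-6.3))
```

```text
-6.444560625779813 [0.44907638 0.2931643  0.20022752] [-0.15706698 -0.07419388  1.05425307] 0.999520971677412
(array([  1.8,  -1. , 184.2]), np.float64(-0.1))
```

Call:
{"fn": "carry_out", "kwargs": {"commands": [[0.001,-0.0005,0.02,0,0,0],[0.001,-0.0005,0.05,0,0,0],[0.001,-0.0005,0.085,0,0,0],[0.001,-0.0005,0.115,0,0,0],[0.001,-0.0005,0.14,0,0,0],[0.001,-0.0005,0.16,0,0,0],[0.001,-0.0005,0.174,0,0,0],[0.001,-0.0005,0.182,0,0,0],[0.001,-0.0005,0.185,0,0,0],[0.001,-0.0005,0.185,0,0,0]]}}

```text
clock: 21.95
tool_pos: [0.4479, 0.2957, 0.0159]
eef_rot: [0.745, 0.667, 0.0, 0.0]
contact_force: [0.6, -0.4, 0.1]
opening: 1.001
```

Call:
{"fn": "carry_out", "kwargs": {"commands": [[0,0,0,0,0,0],[0,0,0,0,0,0],[0,0,0,0,0,0],[0,0,0,0,0,0],[0,0,0,0,0,0],[0,0,0,0,0,0],[0,0,0,0,0,0],[0,0,0,0,0,0],[0,0,0,0,0,0],[0,0,0,0,0,0],[0,0,0,0,0,0],[0,0,0,0,0,0]], "fingers": 255, "grip_force": 25}}

```text
clock: 23.15
tool_pos: [0.4475, 0.2958, 0.0157]
eef_rot: [0.745, 0.667, 0.0, -0.0]
contact_force: [-1.0, -0.4, 0.3]
opening: 0.369
```

Call:
{"fn": "carry_out", "kwargs": {"commands": [[0,0,-0.01,0,0,0],[0,0,-0.03,0,0,0],[0,0,-0.06,0,0,0],[0,0,-0.095,0,0,0],[0,0,-0.13,0,0,0],[0,0,-0.165,0,0,0],[0,0,-0.19,0,0,0],[0,0,-0.2,0,0,0],[0,0,-0.2,0,0,0]]}}

```text
clock: 24.05
tool_pos: [0.4479, 0.296, 0.2169]
eef_rot: [0.745, 0.667, 0.001, 0.0]
contact_force: [-0.5, 1.1, -2.5]
opening: 0.366
```

Run:
```python
from h import *
from plant import r
s=r.get_state(); print(jaw(s),s['tool_pos'],s['contact_force'],s['opening'])
print(go(s,(.6465,.0535,.215),-6.3))
p=r.snapshot('scene'); cv2.imwrite('pics/s5.png',p['img'])
```

```text
-6.30634806144284 [0.44788384 0.29602278 0.21688512] [-0.53669533  1.14922104 -2.45371245] 0.3656960705882186
(array([-219.2,  224.1,    1.9]), np.float64(-0.0))
```

View pics/s5.png

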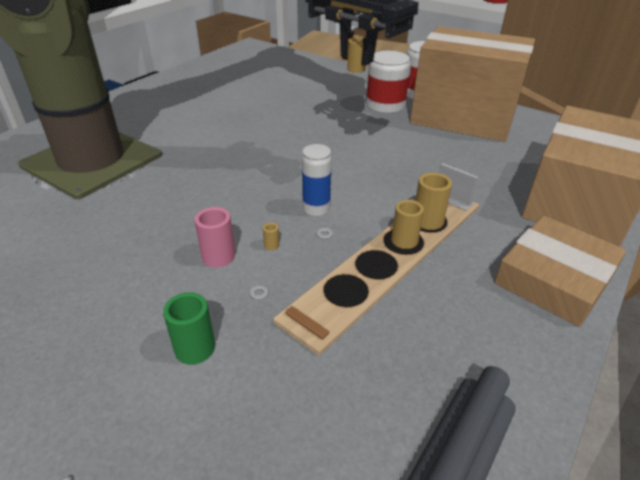

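bush_34 is held at (356,55). I'll take it to the third pad.

Call:
{"fn": "carry_out", "kwargs": {"commands": [[-0.015,0.015,0,0,0,0],[-0.04,0.041,0,0,0,0],[-0.07,0.071,0,0,0,0],[-0.1,0.102,0,0,0,0],[-0.13,0.133,0,0,0,0],[-0.16,0.163,0,0,0,0],[-0.185,0.189,0,0,0,0],[-0.205,0.21,0,0,0,0],[-0.219,0.224,0,0,0,0],[-0.219,0.224,0,0,0,0],[-0.219,0.224,0,0,0,0],[-0.219,0.224,0,0,0,0]]}}

```text
clock: 25.3
tool_pos: [0.6446, 0.0556, 0.2146]
eef_rot: [0.744, 0.668, -0.001, -0.001]
contact_force: [0.0, -0.1, -2.8]
opening: 0.367
```

Run:
```python
from h import *
from plant import r
s=r.get_state(); print(jaw(s),s['tool_pos'],s['contact_force'],s['opening'])
print(go(s,(.6465,.0535,.0307),-6.3))
```

```text
-6.171377783160758 [0.644638   0.0555905  0.21457637] [ 0.04630381 -0.07222077 -2.80496093] 0.3671944975939683
(array([ -2.1,   2.6, 183.9]), np.float64(0.1))
```

Call:
{"fn": "carry_out", "kwargs": {"commands": [[-0.001,0.001,0.02,0,0,0],[-0.001,0.001,0.05,0,0,0],[-0.001,0.001,0.085,0,0,0],[-0.001,0.001,0.115,0,0,0],[-0.001,0.001,0.14,0,0,0],[-0.001,0.001,0.16,0,0,0],[-0.001,0.001,0.172,0,0,0],[-0.001,0.001,0.178,0,0,0],[-0.001,0.001,0.181,0,0,0],[-0.001,0.001,0.183,0,0,0],[-0.001,0.001,0.184,0,0,0],[-0.001,0.001,0.184,0,0,0]]}}

```text
clock: 26.5
tool_pos: [0.6474, 0.0524, 0.0323]
eef_rot: [0.745, 0.667, 0.0, 0.0]
contact_force: [-0.0, 0.2, -1.8]
opening: 0.367
```

Call:
{"fn": "carry_out", "kwargs": {"commands": [[0,0,0.0005,0,0,0],[0,0,0.0005,0,0,0]]}}

```text
clock: 26.7
tool_pos: [0.6472, 0.0524, 0.0315]
eef_rot: [0.745, 0.667, 0.0, 0.0]
contact_force: [-0.8, 0.4, -2.6]
opening: 0.37
```

Call:
{"fn": "carry_out", "kwargs": {"commands": [[0,0,0.0005,0,0,0],[0,0,0.001,0,0,0],[0,0,0.001,0,0,0]]}}

```text
clock: 27.0
tool_pos: [0.6471, 0.0524, 0.0308]
eef_rot: [0.745, 0.667, 0.0, 0.0]
contact_force: [-1.1, -0.6, 4.1]
opening: 0.363
```

Call:
{"fn": "carry_out", "kwargs": {"commands": [[0,0,0,0,0,0],[0,0,0,0,0,0],[0,0,0,0,0,0],[0,0,0,0,0,0],[0,0,0,0,0,0],[0,0,0,0,0,0],[0,0,0,0,0,0]], "fingers": 0}}

```text
clock: 27.7
tool_pos: [0.647, 0.0524, 0.0302]
eef_rot: [0.745, 0.667, 0.0, -0.0]
contact_force: [0.0, -0.2, -0.0]
opening: 0.976
```

Call:
{"fn": "carry_out", "kwargs": {"commands": [[0,0,-0.01,0,0,0],[0,0,-0.03,0,0,0],[0,0,-0.06,0,0,0],[0,0,-0.095,0,0,0],[0,0,-0.13,0,0,0],[0,0,-0.16,0,0,0],[0,0,-0.17,0,0,0],[0,0,-0.17,0,0,0]]}}

```text
clock: 28.5
tool_pos: [0.6479, 0.0525, 0.2021]
eef_rot: [0.745, 0.667, 0.002, 0.001]
contact_force: [-0.1, -0.6, -0.1]
opening: 0.997
```

Run:
```python
from h import *
from plant import r
s=r.get_state(); print(jaw(s),s['tool_pos'],s['contact_force'],s['opening'])
print(go(s,(.4767,.0055,.2),-35))
p=r.snapshot('scene'); cv2.imwrite('pics/s6.png',p['img'])
```

```text
-6.307823267243325 [0.64794029 0.05247289 0.20206541] [-0.06904723 -0.61412233 -0.10172309] 0.9971059725458908
(array([ -65.5, -165. ,    1.4]), np.float64(28.7))
```

View pics/s6.png

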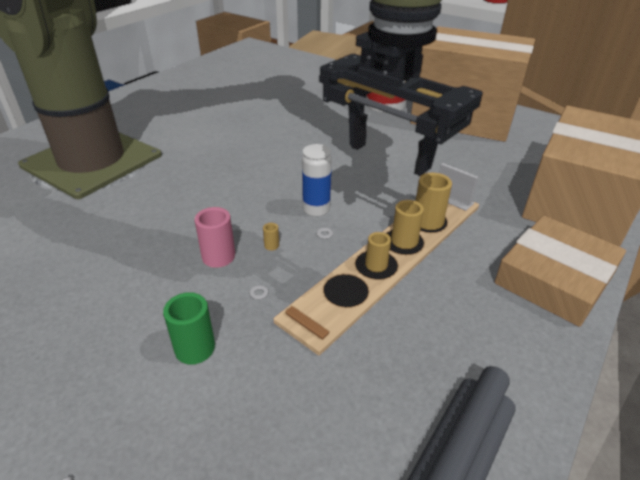

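bush_34 stands on the third pad at (377,252). bush_26 is the last one.

Call:
{"fn": "carry_out", "kwargs": {"commands": [[-0.006,-0.015,0,0,0,3],[-0.016,-0.04,0,0,0,7],[-0.028,-0.07,0,0,0,12],[-0.04,-0.1,0,0,0,17],[-0.05,-0.125,0,0,0,22],[-0.058,-0.147,0,0,0,26],[-0.0655,-0.164,0,0,0,28.7],[-0.0655,-0.164,0,0,0,28.7],[-0.0655,-0.164,0,0,0,28.7],[-0.0655,-0.164,0,0,0,28.7],[-0.0655,-0.164,0,0,0,28.7]]}}

```text
clock: 29.65
tool_pos: [0.4778, 0.0057, 0.1999]
eef_rot: [0.887, 0.462, 0.0, 0.0]
contact_force: [-0.4, 0.0, -0.1]
opening: 1.0
```

Run:
```python
from h import *
from plant import r
s=r.get_state(); print(jaw(s),s['tool_pos'],s['contact_force'],s['opening'])
print(go(s,(.4767,.0055,.010),-35))
```

```text
-34.93419616040077 [0.47780902 0.00572269 0.19988075] [-0.41743075  0.01464214 -0.13324978] 0.9998436669922822
(array([ -0.9,  -0.8, 189.9]), np.float64(0.1))
```

Call:
{"fn": "carry_out", "kwargs": {"commands": [[-0.0005,-0.0005,0.02,0,0,0],[-0.0005,-0.0005,0.05,0,0,0],[-0.0005,-0.0005,0.085,0,0,0],[-0.0005,-0.0005,0.115,0,0,0],[-0.0005,-0.0005,0.14,0,0,0],[-0.0005,-0.0005,0.16,0,0,0],[-0.0005,-0.0005,0.175,0,0,0],[-0.0005,-0.0005,0.184,0,0,0],[-0.0005,-0.0005,0.188,0,0,0],[-0.0005,-0.0005,0.19,0,0,0],[-0.0005,-0.0005,0.19,0,0,0]]}}

```text
clock: 30.75
tool_pos: [0.4765, 0.0052, 0.0105]
eef_rot: [0.887, 0.462, 0.0, 0.0]
contact_force: [0.7, -0.3, 0.8]
opening: 0.998
```

Call:
{"fn": "carry_out", "kwargs": {"commands": [[0,0,0,0,0,0],[0,0,0,0,0,0],[0,0,0,0,0,0],[0,0,0,0,0,0],[0,0,0,0,0,0],[0,0,0,0,0,0],[0,0,0,0,0,0],[0,0,0,0,0,0],[0,0,0,0,0,0],[0,0,0,0,0,0],[0,0,0,0,0,0],[0,0,0,0,0,0]], "fingers": 255, "grip_force": 20}}

```text
clock: 31.95
tool_pos: [0.476, 0.0052, 0.0102]
eef_rot: [0.887, 0.462, -0.0, -0.0]
contact_force: [0.9, 0.4, -0.2]
opening: 0.287
```

Run:
```python
from h import *
from plant import r
s=r.get_state(); print(jaw(s),s['tool_pos'],s['contact_force'],s['opening'],s['opening']*88)
```

```text
-34.997729234205146 [0.47597688 0.00523208 0.01018602] [ 0.85206909  0.44180528 -0.21541152] 0.2869225266044462 25.24918234119127
```

Call:
{"fn": "carry_out", "kwargs": {"commands": [[0,0,-0.01,0,0,0],[0,0,-0.03,0,0,0],[0,0,-0.06,0,0,0],[0,0,-0.095,0,0,0],[0,0,-0.13,0,0,0],[0,0,-0.165,0,0,0],[0,0,-0.185,0,0,0],[0,0,-0.19,0,0,0],[0,0,-0.19,0,0,0]]}}

```text
clock: 32.85
tool_pos: [0.4761, 0.0053, 0.2008]
eef_rot: [0.887, 0.462, 0.001, 0.0]
contact_force: [-1.3, -0.6, -1.9]
opening: 0.292
```

Run:
```python
from h import *
from plant import r
s=r.get_state(); print(jaw(s),s['tool_pos'],s['contact_force'],s['opening'])
print(go(s,(.6383,-.0208,.2),-6.3))
p=r.snapshot('scene'); cv2.imwrite('pics/s7.png',p['img'])
```

```text
-34.99389790227433 [0.47613124 0.00528914 0.20077873] [-1.27532526 -0.64688406 -1.86236447] 0.29167974440491873
(array([ 71.6, 147.8,   1. ]), np.float64(-28.7))
```

View pics/s7.png

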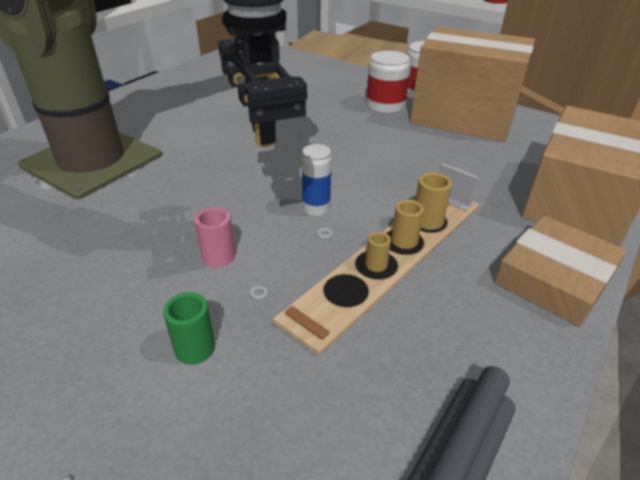

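bush_26 is held at (265,133). I'll take it to the far pad.

Call:
{"fn": "carry_out", "kwargs": {"commands": [[0.006,0.013,0,0,0,-3],[0.017,0.036,0,0,0,-7],[0.03,0.062,0,0,0,-12],[0.043,0.089,0,0,0,-17],[0.055,0.114,0,0,0,-22],[0.064,0.133,0,0,0,-26],[0.0716,0.148,0,0,0,-28.7],[0.0716,0.148,0,0,0,-28.7],[0.0716,0.148,0,0,0,-28.7],[0.0716,0.148,0,0,0,-28.7],[0.0716,0.148,0,0,0,-28.7]]}}

```text
clock: 34.0
tool_pos: [0.6373, -0.0208, 0.1999]
eef_rot: [0.745, 0.667, -0.001, -0.001]
contact_force: [0.8, -0.5, -1.3]
opening: 0.287
```

Run:
```python
from h import *
from plant import r
s=r.get_state(); print(jaw(s),s['tool_pos'],s['contact_force'],s['opening'])
print(go(s,(.6383,-.0208,.0252),-6.3))
```

```text
-6.308616728235926 [ 0.63731432 -0.02077705  0.19989585] [ 0.75977897 -0.52404638 -1.31229203] 0.28668603057500425
(array([1.000e-01, 1.300e+00, 1.747e+02]), np.float64(-0.0))
```

Call:
{"fn": "carry_out", "kwargs": {"commands": [[0,0.0005,0.02,0,0,0],[0,0.0005,0.05,0,0,0],[0,0.0005,0.085,0,0,0],[0,0.0005,0.115,0,0,0],[0,0.0005,0.14,0,0,0],[0,0.0005,0.156,0,0,0],[0,0.0005,0.166,0,0,0],[0,0.0005,0.171,0,0,0],[0,0.0005,0.173,0,0,0],[0,0.0005,0.1745,0,0,0],[0,0.0005,0.1755,0,0,0],[0,0.0005,0.1755,0,0,0]]}}

```text
clock: 35.2
tool_pos: [0.6394, -0.0211, 0.0253]
eef_rot: [0.745, 0.667, 0.0, 0.0]
contact_force: [0.2, 0.3, -0.5]
opening: 0.29
```

Call:
{"fn": "carry_out", "kwargs": {"commands": [[0,0,0.0003,0,0,0],[0,0,0.0003,0,0,0]]}}

```text
clock: 35.4
tool_pos: [0.6394, -0.0211, 0.0252]
eef_rot: [0.745, 0.667, 0.0, 0.0]
contact_force: [-1.6, 1.9, 4.0]
opening: 0.291
```

Contact at the expected height. Release, lift, and move back from the board for a clear view.

Call:
{"fn": "carry_out", "kwargs": {"commands": [[0,0,0,0,0,0],[0,0,0,0,0,0],[0,0,0,0,0,0],[0,0,0,0,0,0],[0,0,0,0,0,0],[0,0,0,0,0,0],[0,0,0,0,0,0]], "fingers": 0}}

```text
clock: 36.1
tool_pos: [0.6389, -0.0211, 0.0244]
eef_rot: [0.745, 0.667, 0.0, 0.0]
contact_force: [-0.1, 0.4, 0.2]
opening: 0.906
```

Call:
{"fn": "carry_out", "kwargs": {"commands": [[0,0,-0.01,0,0,0],[0,0,-0.03,0,0,0],[0,0,-0.06,0,0,0],[0,0,-0.095,0,0,0],[0,0,-0.13,0,0,0],[0,0,-0.165,0,0,0],[0,0,-0.19,0,0,0],[0,0,-0.2,0,0,0],[0,0,-0.2,0,0,0]]}}

```text
clock: 37.0
tool_pos: [0.6396, -0.0212, 0.2261]
eef_rot: [0.745, 0.667, 0.001, 0.001]
contact_force: [-0.1, 0.5, 0.2]
opening: 0.999
```

Call:
{"fn": "carry_out", "kwargs": {"commands": [[-0.02,-0.02,0,0,0,0],[-0.05,-0.04,0,0,0,0],[-0.09,-0.06,0,0,0,0],[-0.13,-0.08,0,0,0,0],[-0.17,-0.1,0,0,0,0],[-0.21,-0.12,0,0,0,0],[-0.25,-0.14,0,0,0,0],[-0.28,-0.15,0,0,0,0],[-0.3,-0.16,0,0,0,0],[-0.3,-0.16,0,0,0,0]]}}

```text
clock: 38.0
tool_pos: [0.4433, -0.3049, 0.2228]
eef_rot: [0.747, 0.665, -0.002, -0.001]
contact_force: [-0.0, -0.0, -0.2]
opening: 1.001
```

Run:
```python
from h import *
from plant import r
s=r.get_state(); print(jaw(s),s['tool_pos'],s['contact_force'],s['opening'])
G={'54':(.6628,.2022),'44':(.6545,.1278),'34':(.6465,.0535),'26':(.6383,-.0208)}
for n,v in(('scene',145),('top',125)):
    p=r.snapshot(n); cv2.imwrite(f'pics/{n}9.png',p['img'])
    for k in G: print(n,k,G[k],fitrim(p,*G[k],SZ[k][1]+.015,SZ[k][0],BORE[k],v),fit(p,*G[k],.015,*SZ[k]))
    print([ (np.round(d['xyz'],3),round(d['p'],2)) for d in r.spot_point(p,'spray_can')][:2])
    print([ (np.round(d['xyz'],3),round(d['p'],2)) for d in r.spot_point(p,'bush_54')])
```

```text
-6.689474852034304 [ 0.44332998 -0.30485248  0.2228461 ] [-0.00287605 -0.00117746 -0.20276711] 1.0010264297922167
scene 54 (0.6628, 0.2022) (array([0.6645, 0.2005]), np.float64(0.67)) (array([0.66350493, 0.19988625]), np.float64(0.8268871307373047))
scene 44 (0.6545, 0.1278) (array([0.6565, 0.1294]), np.float64(0.67)) (array([0.6569224 , 0.13042772]), np.float64(0.6908019185066223))
scene 34 (0.6465, 0.0535) (array([0.6478, 0.0514]), np.float64(0.62)) (array([0.64823222, 0.05194225]), np.float64(0.7459202408790588))
scene 26 (0.6383, -0.0208) (array([ 0.6402, -0.0211]), np.float64(0.7)) (array([ 0.63968119, -0.02026312]), np.float64(0.8271308541297913))
[(array([0.48 , 0.133, 0.001]), 0.84), (array([0.644, 0.054, 0.009]), 0.26)]
[(array([0.657, 0.133, 0.016]), 0.91), (array([ 0.425, -0.066,  0.002]), 0.76), (array([0.663, 0.206, 0.016]), 0.74), (array([0.645, 0.05 , 0.013]), 0.71), (array([ 0.639, -0.021,  0.015]), 0.69), (array([ 0.527, -0.212, -0.002]), 0.59)]
top 54 (0.6628, 0.2022) (array([0.6633, 0.203 ]), np.float64(0.5)) (array([0.65499531, 0.21095391]), np.float64(0.6281190514564514))
top 44 (0.6545, 0.1278) (array([0.6556, 0.1309]), np.float64(0.5)) (array([0.65533381, 0.13133391]), np.float64(0.6826285123825073))
top 34 (0.6465, 0.0535) (array([0.6482, 0.0526]), np.float64(0.4)) (array([0.64953296, 0.05286366]), np.float64(0.6507776379585266))
top 26 (0.6383, -0.0208) (array([ 0.6397, -0.0206]), np.float64(0.42)) (array([ 0.64103542, -0.02082458]), np.float64(0.8872167468070984))
[(array([0.479, 0.134, 0.003]), 0.95)]
[(array([0.652, 0.052, 0.015]), 0.96), (array([0.652, 0.127, 0.017]), 0.9), (array([0.663, 0.203, 0.014]), 0.86), (array([ 0.428, -0.064, -0.004]), 0.82), (array([ 0.527, -0.214,  0.004]), 0.73), (array([ 0.637, -0.021,  0.016]), 0.54), (array([0.652, 0.128, 0.01 ]), 0.27)]
```

View pics/scene9.png

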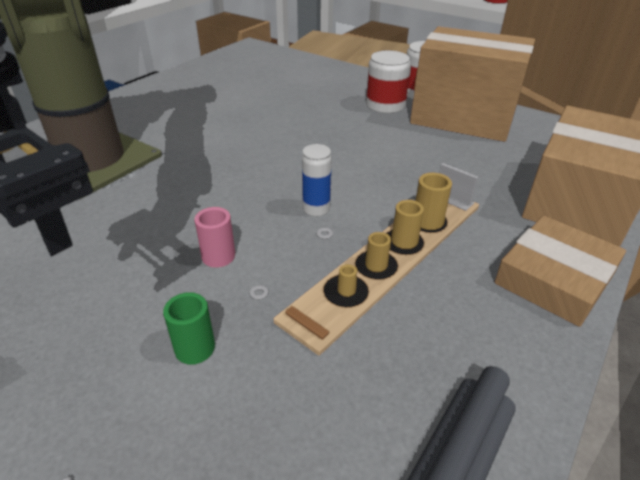

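View pics/top9.png

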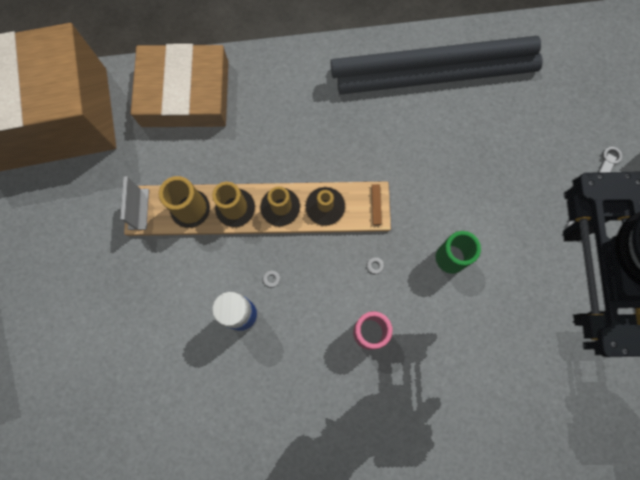

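The four bushes stand in size order, each centred within about 3 mm by the rim fits. The can at (235,310) has not moved and the arm is clear.

```bash
python3 -c "
from plant import r
print(r.finish_job())"
```

```text
the job is handed in; nothing more can be done
None
```

All four bronze bushes stand on the pads in size order from the steel end plate: 54, 44, 34, then 26 mm. I handed the job in at about 38 s of the 96 s allowed. No verdict is reported.

- **Centring:** rim fits in both cameras put each bush within about 3.5 mm of its pad centre, against the 15 mm allowed.
- **Upright:** all four look upright in both pictures; I did not measure the tilt.
- **Spray can:** it stands upright. The networks place it within about 4 mm of its start position, which is within their error.
- **Arm:** it was clear of everything, with only sensor noise on the wrist force.

**Checks that disagreed:** the whole-silhouette fits on the board overlapped poorly, because the wood is close in colour to the bronze. The worst was bush_54 in the top view, off by about 12 mm with an overlap of 0.63. The rim fits, the network points and the tool positions at release all agreed with one another instead, so I relied on those. The gripper also read 1 to 2 mm under the diameter for the three smaller bushes, which I took as sensor scale.

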